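# Stir two lots of wooden beads together in a clamped bowl

### The job

Push the green sliding jaw up until it holds the bowl snugly against the wooden stop, then take the stirrer from its stand and stir the beads with it until both colours, red and pale, lie clearly on both sides of the white line across the bowl. Hang the stirrer back upright in its fork, leaving the bowl clamped and every bead inside it. Do not touch the beads with the gripper, and leave the other things on the bench where they are.

Things in the scene. Friction and masses are not known exactly. Their poses are not given: they have to be found in the camera images.
- board: plywood clamping board 230 x 340 x 12 mm, fixed flat on the bench; origin at the centre of its underside, y along the jaw's travel towards the fixed pale-wood stop, a flat-faced beam (face at y +130 mm, 48 mm high) with a low cheek each side (inner faces at x -99, +99 mm). Snug against the stop the bowl's axis is at y +45 mm, anywhere between the cheeks
- jaw (a joint): green sliding jaw on the board, a block 110 mm wide (board x), 30 mm thick (board y), its top 58 mm above the bench; 0 is fully back, the value grows (m) as it slides to board +y; stiff (about 7 N), stays where it is left, end of travel 0.08; at about 0.065 it holds the bowl against the wooden stop
- jaw_push (a point): centre of the jaw's outer (back) face, the one to push on, 36 mm above the bench; axes as the board's
- bowl: loose dark wooden bowl 170 mm across, 50 mm high, straight walls 5 mm thick, inner floor flat 6 mm above its underside, inside radius 75 mm at the floor; stands between jaw and stop; origin at the centre of its underside; a white line across the floor, with white marks on the rim, runs along its own x axis through its centre, so its own y tells the side of the line
- stand: fixed wooden tool stand: foot 110 x 100 x 15 mm, column at its +x side, and at the top a steel fork of two prongs open to its own -x (prongs 16 mm wide, 18 mm gap, running from x -30 to +48 mm, upper side 120 mm above the bench); origin on the bench below the hanging stirrer's place (the column's face is at x +45 mm)
- stirrer: wooden stirrer hanging upright in the fork, 132 mm long: bulb end 20 mm across and 28 mm high at the bottom, rod 12 mm thick, blue square head 30 x 30 x 42 mm at the top whose underside (90 mm above the tip) rests on the prongs; origin at the centre of the bulb's lower end, z up towards the head, x and y square to the head's faces. Hung, its origin is 30 mm above the bench
- stirrer_head (a point): centre of the stirrer's blue head, 111 mm above its tip, where to grip it
- red1: red wooden bead, an upright disc 22 mm across and 16 mm high, loose on the bowl's floor; origin at the centre of its underside. All three red ones start on one side of the line (bowl +y)
- red2: red wooden bead, an upright disc 22 mm across and 16 mm high, loose on the bowl's floor; origin at the centre of its underside. All three red ones start on one side of the line (bowl +y)
- red3: red wooden bead, an upright disc 22 mm across and 16 mm high, loose on the bowl's floor; origin at the centre of its underside. All three red ones start on one side of the line (bowl +y)
- pale1: pale natural wooden bead, an upright disc 22 mm across and 16 mm high, loose on the bowl's floor; origin at the centre of its underside. All three pale ones start on the other side of the line (bowl -y)
- pale2: pale natural wooden bead, an upright disc 22 mm across and 16 mm high, loose on the bowl's floor; origin at the centre of its underside. All three pale ones start on the other side of the line (bowl -y)
- pale3: pale natural wooden bead, an upright disc 22 mm across and 16 mm high, loose on the bowl's floor; origin at the centre of its underside. All three pale ones start on the other side of the line (bowl -y)
- tin: bystander: closed yellow tin 72 mm across, 100 mm high; origin at the centre of its underside
- mallet: bystander: wooden mallet lying down, head 70 x 100 x 60 mm, handle 24 mm thick running to 230 mm along its +x; origin under the head's centre
- glue: bystander: white glue bottle 52 mm across, 150 mm high; origin at the centre of its underside
- offcut: bystander: wood offcut 140 x 45 x 25 mm; origin at the centre of its underside
- tape: bystander: roll of paper tape 90 mm across, 24 mm high; origin at the centre of its underside

How it is judged:
By the outcome, as a careful person would: the job done as asked, in the order asked, and still so for the second after the job is handed in, with the robot touching nothing.
It also fails if it takes over 72 s, if anything falls off the work surface, if the arm or the gripper's body presses on something with over 40 N, if the wrist force passes 120 N, or if a joint passes its speed limit or range.

### The arm

A 6-joint arm with a two-finger parallel gripper is mounted at the origin on the work surface. World frame = base frame: x ahead of the robot, y to its left, z up, the work surface at z = 0. Lengths are in m, angles in rad, forces in N, time in s.
With the tool pointing down it reaches from about 0.225 to 0.875 m from the base axis. Payload 3.4 kg.
Tool frame: the origin (TCP) lies midway between the tips of the shut fingers; the grasp point (between the pads) lies 19 mm behind it (env.grasp_offset is the distance from the TCP to the grasp point, in m); z points along the fingers, y is the direction in which the jaws open and shut (so a half turn about z gives the same grasp; the last joint's range is limited). The gripper opens to 85 mm and grips with 20 to 120 N. Pads are 22 mm wide; open, the fingers measure 114 mm over their backs; the gripper's body (76 mm by 85 mm) begins 54 mm behind the grasp point. The pads swing forward as they close: fully open they stand 13 mm farther back than shut.
Start: joints at [-1.394, 0.276, 1.505, -0, 1.361, -0.121], TCP at [0.169, -0.55, 0.231] pointing down, gripper open.
Joint ranges: [-2.89, 2.89], [-0.75, 2.08], [0.22, 2.7], [-1.18, 4.32], [0.11, 2.71], [-2.7, 2.7]. Speed limits (rad/s): [2.57, 2.57, 3.14, 3.14, 3.14, 3.14].

### API

Orientations are given as a unit quaternion [w, x, y, z].
In Python, from plant import env gives the robot as it stands.
- The arm moves only by the shell command python3 -m pendant 'ROWS'. ROWS is JSON, a list of rows, each an object of numbers: "jaw": the gripper's target within -1 to 1 (fully open at 1, half-way at 0, shut at -1); "x", "y", "z": the shift along the tool's x, y, z in units of 40 mm (1.0 is 40 mm); "turn": the turn about the tool's z in degrees. A call has exactly 8 rows; each row shifts and turns the commanded pose from where the row before left it, along the tool's axes as they then stand; what a row does not reach is not made up. A row lasts 1/10 s, in which the tool goes at most 50 mm and 8.59 degrees, less where a joint would pass 70% of its speed; a pose out of reach is approached as far as the arm can. A call is refused whole if a number of a shift passes 1 or a number of a turn 8.59, either way. A call with a gripper value outside its range is refused whole. The fingers move at their own pace and stop on an object; the grip force is fixed at half the most. Time passes only in rows, so rows that do not move let the fingers close, or fill a call up. It gives the time, the measured TCP pose, the force and the opening at its end, in the units of the state.
- env.get_state(): the state, without advancing time (a new reading comes with each control period).
- env.capture(name): name is "scene" or "top" or "wrist"; returns a dict with "img" (400x640x3 uint8, red, green, blue), "fx", "fy", "cx", "cy" (pixels), "distortion" ([k1, k2, p1, p2, k3] as OpenCV has them; the pictures are not rectified), "xyz" and "orientation" of the camera in the world; the wrist camera has in their place "mount" (4x4, takes a point from camera to tool coordinates, whose origin is the TCP and whose axes are the flange's). Camera axes: x right, y down, z forward; pixel columns grow to the right and rows downward; lengths in m; the calibration is good to about 2 mm. A picture is of the moment at which its call begins: read the wrist's pose just before it. There is no depth.
- env.hand_in(): hands the job in, once; it reports no verdict.
Trained networks look in a picture, given as the dict that the camera call returned (one of the last four; its "shot" number tells which), for a name from the list of things; names that differ only in an ending like _2 or _b are one class to them, and where a whole thing is asked for, a point or a joint stands for the part that bears it (a point fixed in the world has none). Each returns a list of dicts, best first, with "confidence" (0 to 1); they miss things now and then, are a little off and sometimes report something else, mostly with a low value. They report only what shows in the picture. A call takes as long as a camera call.
- env.trace(picture, target): "region" (400x640 bool, what is visible of it) and "xy" ([column, row] in pixels, amid what is visible of it).
The state is a dict: "t": time; "q": joint angles; "qd": joint speeds; "joint_torque": joint torques, N m; "ee_pos": TCP position; "ee_rot": TCP orientation; "wrist_force": force on the tool from outside, world axes, zero at the start; "ft_torque": the same for the moment, N m; "finger_gap": opening from 0.0 (shut) to 1.0 (fully open).
Only numpy, scipy, OpenCV 4.12 (cv2) and the standard library are available. Lean on these libraries where they do the work, as an engineer would, in place of code of your own. Each camera call takes 0.05 s, during which the arm holds its last target. There are 200 camera calls.

## Working session

There is one attempt and no reset: what is moved stays moved. The work goes in short steps, Python scripts to look and compute and a shell command to move; the robot and the scene stay as the last step left them, time stands still between calls to the robot, and variables do not carry over. Pictures are saved under pics/ and viewed, on a budget of 10 in all, crops included, one or two more only if the job needs it, and the job is handed in when it is done.

```bash
ls; mkdir -p pics
cat > h.py <<'E'
import numpy as np, cv2
from scipy.spatial.transform import Rotation as R
from plant import env
def rot(q): return R.from_quat([q[1],q[2],q[3],q[0]]).as_matrix()
def cam(name):
    s=env.get_state(); c=env.capture(name)
    if 'mount' in c:
        T=np.eye(4);T[:3,:3]=rot(s['ee_rot']);T[:3,3]=s['ee_pos'];T=T@np.array(c['mount'])
    else:
        T=np.eye(4);T[:3,:3]=rot(c['orientation']);T[:3,3]=c['xyz']
    c['T']=T; c['K']=np.array([[c['fx'],0,c['cx']],[0,c['fy'],c['cy']],[0,0,1.]]); return c
def ray(c,p):
    u=cv2.undistortPoints(np.array([[p]],float),c['K'],np.array(c['distortion'],float))[0,0]
    d=c['T'][:3,:3]@np.array([u[0],u[1],1]); return c['T'][:3,3],d/np.linalg.norm(d)
def atz(c,p,z):
    o,d=ray(c,p); return o+d*(z-o[2])/d[2]
def tri(rays):
    A=0;b=0
    for o,d in rays:
        M=np.eye(3)-np.outer(d,d);A=A+M;b=b+M@o
    return np.linalg.solve(A,b)
def proj(c,P):
    Ti=np.linalg.inv(c['T']);r,_=cv2.Rodrigues(Ti[:3,:3])
    return cv2.projectPoints(np.array(P,float).reshape(-1,1,3),r,Ti[:3,3],c['K'],np.array(c['distortion'],float))[0][:,0]
def save(c,n,box=None,s=1):
    im=c['img'][:,:,::-1]
    if box: im=im[box[1]:box[3],box[0]:box[2]]
    cv2.imwrite('pics/'+n,cv2.resize(im,None,fx=s,fy=s,interpolation=cv2.INTER_CUBIC))
E
python3 - <<'E'
from h import *
np.set_printoptions(precision=3,suppress=True)
for n in('top','scene'):
    c=cam(n);save(c,n+'0.png');print(n,c['T'])
    for t in 'board jaw bowl stand stirrer stirrer_head red1 pale1 tin mallet glue offcut tape'.split():
        for r in env.trace(c,t)[:3]:
            x,y,w,h=cv2.boundingRect(r['region'].astype(np.uint8))
            if r['confidence']>.3: print(t,round(r['confidence'],2),np.round(r['xy']),(x,y,w,h),atz(c,r['xy'],0.03))
E
```

```text
pics
top [[ 0.023 -0.984  0.178  0.41 ]
 [-1.    -0.025 -0.008 -0.013]
 [ 0.013 -0.178 -0.984  0.964]
 [ 0.     0.     0.     1.   ]]
board 0.81 [337. 232.] (235, 159, 153, 120) [ 0.494 -0.078  0.03 ]
jaw 0.96 [360. 226.] (350, 196, 20, 64) [ 0.509 -0.132  0.03 ]
stand 0.77 [162. 226.] (130, 204, 61, 57) [0.498 0.335 0.03 ]
stirrer 0.65 [144. 235.] (132, 226, 34, 18) [0.475 0.378 0.03 ]
stirrer_head 0.84 [142. 235.] (132, 226, 35, 18) [0.473 0.381 0.03 ]
stirrer_head 0.42 [298. 205.] (295, 200, 7, 8) [0.556 0.017 0.03 ]
red1 0.65 [300. 206.] (294, 200, 9, 9) [0.554 0.01  0.03 ]
red1 0.6 [308. 203.] (306, 199, 8, 8) [ 0.561 -0.008  0.03 ]
red1 0.6 [314. 231.] (308, 225, 9, 10) [ 0.495 -0.024  0.03 ]
pale1 0.64 [300. 230.] (299, 228, 7, 7) [0.498 0.01  0.03 ]
pale1 0.54 [312. 230.] (308, 226, 9, 9) [ 0.498 -0.02   0.03 ]
pale1 0.46 [324. 113.] (246, 86, 109, 58) [ 0.787 -0.042  0.03 ]
tin 0.85 [450. 241.] (431, 224, 43, 33) [ 0.478 -0.345  0.03 ]
mallet 0.63 [322. 113.] (246, 87, 109, 57) [ 0.788 -0.037  0.03 ]
offcut 0.82 [415. 162.] (407, 134, 22, 57) [ 0.668 -0.265  0.03 ]
tape 0.64
[... 864 characters left out ...]
  0.03 ]
red1 0.45 [311. 225.] (306, 221, 9, 10) [ 0.567 -0.007  0.03 ]
pale1 0.51 [314. 202.] (310, 199, 8, 10) [ 0.5   -0.017  0.03 ]
pale1 0.45 [304. 207.] (301, 204, 8, 9) [ 0.523 -0.038  0.03 ]
pale1 0.4 [322. 203.] (319, 200, 8, 10) [0.497 0.002 0.03 ]
tin 0.8 [198. 164.] (182, 143, 34, 44) [ 0.465 -0.355  0.03 ]
mallet 0.59 [263. 316.] (226, 271, 126, 97) [ 0.805 -0.038  0.03 ]
mallet 0.57 [321. 206.] (319, 200, 9, 10) [0.508 0.004 0.03 ]
glue 0.79 [413. 315.] (397, 294, 34, 42) [0.719 0.262 0.03 ]
offcut 0.74 [192. 244.] (168, 214, 45, 57) [ 0.693 -0.26   0.03 ]
tape 0.93 [422. 188.] (409, 164, 36, 32) [0.382 0.239 0.03 ]
tape 0.71 [306. 209.] (300, 204, 9, 10) [ 0.527 -0.03   0.03 ]
```

Run:
```python
from h import *
c=cam('top');save(c,'t1.png',(110,70,490,330),2.1)
c=cam('scene');save(c,'s1.png',(160,130,510,380),2.2)
```

```text
(no output)
```

View pics/t1.png

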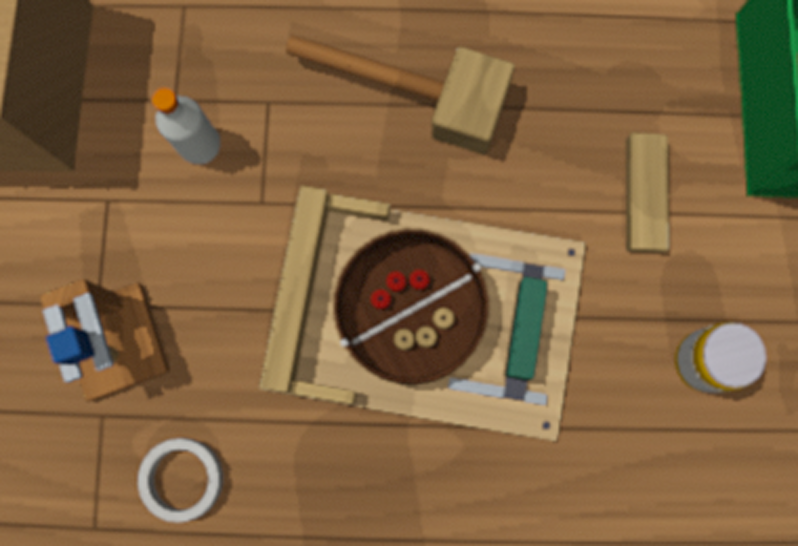

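View pics/s1.png

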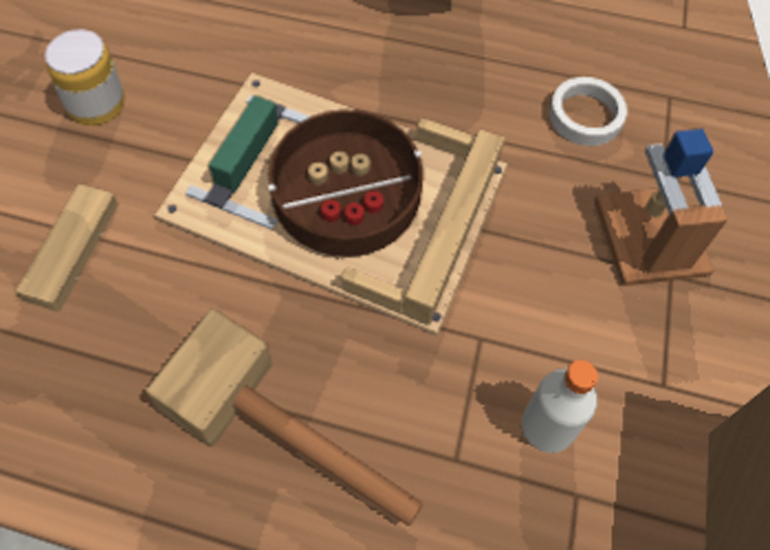

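The two views show the board with its jaw at about (527,328) in the top crop. The bowl centre is near (411,307) with red beads above the line and pale beads below. The stirrer's blue head is at (70,345), with its fork opening towards the robot. The tin, glue bottle, mallet and tape are all clear of the work.

```bash
cat > geo.py <<'E'
from h import *
np.set_printoptions(precision=4,suppress=True)
def boardfit(c):
    f=lambda u,v:(u/2.1+110,v/2.1+70)
    a=atz(c,f(585,241),.012);b=atz(c,f(557,438),.012)
    return a,b
E
python3 - <<'E'
from geo import *
s=env.get_state();print(s['ee_pos'],rot(s['ee_rot']),s['finger_gap'])
t=cam('top');a,b=boardfit(t);print('board corners',a,b,np.linalg.norm(a-b))
xa=(a-b)/np.linalg.norm(a-b);ya=np.array([-xa[1],xa[0],0]);print('board xaxis',xa,'origin',(a+b)/2+.17*ya)
sc=cam('scene')
heads={}
for n,c in(('top',t),('scene',sc)):
    hsv=cv2.cvtColor(c['img'],cv2.COLOR_RGB2HSV)
    for col,lo,hi in(('green',(70,60,30),(100,255,255)),('blue',(103,110,40),(125,255,255))):
        m=cv2.inRange(hsv,lo,hi); k,l,st,ce=cv2.connectedComponentsWithStats(m)
        for i in range(1,k):
            if st[i,4]>150 and st[i,4]<3000:
                pts=np.argwhere(l==i)[:,::-1].astype(np.float32)
                box=cv2.boxPoints(cv2.minAreaRect(pts))
                print(n,col,st[i],ce[i])
                z=.058 if col=='green' else .162
                print(np.array([atz(c,p,z)[:2] for p in box]))
                if col=='blue': heads[n]=ray(c,ce[i])
    for t_ in('red1','pale1'):
        for r in env.trace(c,t_)[:3]: print(n,t_,atz(c,r['xy'],.036),round(r['confidence'],2))
print('head tri',tri(list(heads.values())))
f=lambda u,v:(u/2.1+110,v/2.1+70)
print('marks top',atz(t,f(477,268),.068),atz(t,f(345,343),.068))
g=lambda u,v:(u/2.2+160,v/2.2+130)
print('marks scene',atz(sc,g(272,188),.068),atz(sc,g(418,155),.068))
print('beam top corners',[atz(t,f(*p),.06)[:2] for p in((302,187),(327,192),(262,388),(288,391))])
print('prong ends', [atz(t,f(*p),.12)[:2] for p in((53,312),(73,378),(83,298),(108,364))])
print('glue top',tri([ray(t,f(164,100)),ray(sc,g(582,376))]))
E
```

```text
[ 0.1687 -0.5497  0.2313] [[ 0.956   0.2934 -0.    ]
 [ 0.2934 -0.956  -0.    ]
 [-0.      0.     -1.    ]] 0.9977019780661307
board corners [ 0.6139 -0.2029  0.012 ] [ 0.3883 -0.1699  0.012 ] 0.22804974759847804
board xaxis [ 0.9895 -0.1447  0.    ] origin [ 0.5257 -0.0182  0.012 ]
top green [351 202  19  49 595] [360.4689 226.1832]
[[ 0.454  -0.1066]
 [ 0.5638 -0.1227]
 [ 0.5602 -0.1512]
 [ 0.4503 -0.1345]]
top green [253 353  55  17 584] [279.6336 360.7603]
[[ 0.2113  0.1063]
 [ 0.2339 -0.0114]
 [ 0.205  -0.0171]
 [ 0.1824  0.1003]]
top blue [133 226  21  17 269] [142.777  234.4089]
[[0.4772 0.3495]
 [0.4888 0.3129]
 [0.4564 0.3004]
 [0.4449 0.3367]]
top blue [ 620  308   20   85 1518] [630.2925 347.7332]
[[ 0.3305 -0.6729]
 [ 0.3287 -0.7216]
 [ 0.1509 -0.7175]
 [ 0.1554 -0.6683]]
top blue [ 533  377   53   23 1143] [558.4943 388.5967]
[[ 0.1981 -0.4666]
 [ 0.1925 -0.5835]
 [ 0.1476 -0.5834]
 [ 0.1546 -0.4664]]
top blue [587 378  22  22 449] [597.2762 389.1915]
[[ 0.1902 -0.5882]
 [ 0.1869 -0.6385]
 [ 0.1433 -0.6386]
 [ 0.1473 -0.5881]]
top red1 [0.544  0.0349 0.036 ] 0.61
top red
[... 504 characters left out ...]
5529 199.0846]
[[0.4669 0.3078]
 [0.4552 0.3492]
 [0.508  0.3508]
 [0.5193 0.3109]]
scene red1 [0.5504 0.0309 0.036 ] 0.66
scene red1 [0.5735 0.0179 0.036 ] 0.46
scene red1 [0.334  0.2483 0.036 ] 0.27
scene pale1 [ 0.5338 -0.0311  0.036 ] 0.63
scene pale1 [ 0.5067 -0.0138  0.036 ] 0.55
head tri [0.6347 0.0801 0.7873]
marks top [ 0.5689 -0.0738  0.068 ] [0.4843 0.0656 0.068 ]
marks scene [ 0.5808 -0.0675  0.068 ] [0.4972 0.0723 0.068 ]
beam top corners [array([0.6567, 0.1212]), array([0.6516, 0.0931]), array([0.4344, 0.1531]), array([0.4321, 0.1251])]
prong ends [array([0.5027, 0.3626]), array([0.4364, 0.3353]), array([0.5181, 0.3322]), array([0.4517, 0.3001])]
glue top [0.7262 0.2608 0.1377]
```

```bash
python3 -m pendant '[{"jaw":-1,"x":0.9,"y":-0.52},{"jaw":-1,"x":0.9,"y":-0.52},{"jaw":-1,"x":0.9,"y":-0.52},{"jaw":-1,"x":0.9,"y":-0.52},{"jaw":-1,"x":0.9,"y":-0.52},{"jaw":-1,"x":0.9,"y":-0.52},{"jaw":-1,"x":0.9,"y":-0.52},{"jaw":-1,"x":0.9,"y":-0.52}]'
python3 -m pendant '[{"jaw":-1,"x":0.9,"y":-0.52},{"jaw":-1,"x":0.9,"y":-0.52},{"jaw":-1,"x":0.9,"y":-0.52},{"jaw":-1,"x":0.57,"y":-0.35},{"jaw":-1,"turn":-8},{"jaw":-1,"turn":-8},{"jaw":-1,"turn":-8},{"jaw":-1,"turn":-8}]'
python3 -m pendant '[{"jaw":-1,"turn":-8},{"jaw":-1,"turn":-8},{"jaw":-1,"turn":-8},{"jaw":-1,"turn":-8},{"jaw":-1},{"jaw":-1},{"jaw":-1},{"jaw":-1}]'
cat >> geo.py <<'E'
def go(tx,ty,tz,yaw=None):
    s=env.get_state();M=rot(s['ee_rot']);d=M.T@(np.array([tx,ty,tz])-s['ee_pos'])/.04
    y=np.degrees(np.arctan2(M[1,0],M[0,0]))
    print('t',s['t'],'pos',np.array(s['ee_pos']),'yaw',round(y,2),'F',np.array(s['wrist_force']),'units',d,'turn',None if yaw is None else y-yaw,'tilt',M[2],'q6',s['q'][5])
E
python3 - <<'E'
from geo import *
go(.4985,-.195,.028,81.6)
c=cam('wrist');save(c,'w1.png');print(c['mount'])
for n in('top','wrist'):
    c=cam(n)
    m=cv2.inRange(cv2.cvtColor(c['img'],cv2.COLOR_RGB2HSV),(70,60,30),(100,255,255))
    k,l,st,ce=cv2.connectedComponentsWithStats(m)
    for i in range(1,k):
        if st[i,4]>400: print(n,st[i],atz(c,ce[i],.058),[atz(c,p,.058)[:2] for p in cv2.boxPoints(cv2.minAreaRect(np.argwhere(l==i)[:,::-1].astype(np.float32)))])
E
```

```text
t 1.8 pos [ 0.1687 -0.5497  0.2313] yaw 17.06 F [ 0.3329  0.5402 -0.0855] units [10.4837 -6.058   5.0827] turn -64.53922220145051 tilt [ 0. -0. -1.] q6 -0.12098658242033891
[[ 0.0008 -0.9599 -0.2805  0.0712]
 [ 1.      0.0003  0.0016  0.0005]
 [-0.0015 -0.2805  0.9599 -0.1427]
 [ 0.      0.      0.      1.    ]]
top [ 461   49  151  117 6997] [ 0.8028 -0.581   0.058 ] [array([ 0.6655, -0.3617]), array([ 0.9677, -0.3903]), array([ 0.9897, -0.8306]), array([ 0.6667, -0.7647])]
top [352 202  18  49 595] [ 0.5062 -0.1284  0.058 ] [array([ 0.4538, -0.107 ]), array([ 0.5638, -0.1219]), array([ 0.5604, -0.1503]), array([ 0.4504, -0.1349])]
top [253 353  55  17 587] [0.2075 0.0447 0.058 ] [array([0.2095, 0.1065]), array([ 0.2358, -0.0104]), array([ 0.2069, -0.0171]), array([0.1806, 0.0995])]invalid input
invalid input
invalid input
```

View pics/w1.png

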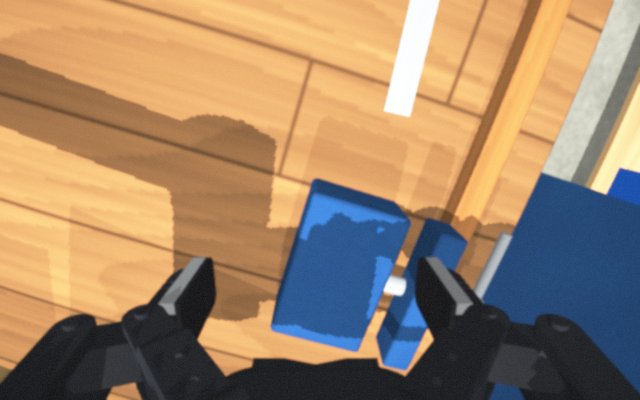

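The moves were refused, so the arm is still at its start, where the wrist view shows only a blue block. I'll give every row all five keys.

```bash
python3 -m pendant '[{"jaw":-1,"x":0.9,"y":-0.52,"z":0,"turn":0},{"jaw":-1,"x":0.9,"y":-0.52,"z":0,"turn":0},{"jaw":-1,"x":0.9,"y":-0.52,"z":0,"turn":0},{"jaw":-1,"x":0.9,"y":-0.52,"z":0,"turn":0},{"jaw":-1,"x":0.9,"y":-0.52,"z":0,"turn":0},{"jaw":-1,"x":0.9,"y":-0.52,"z":0,"turn":0},{"jaw":-1,"x":0.9,"y":-0.52,"z":0,"turn":0},{"jaw":-1,"x":0.9,"y":-0.52,"z":0,"turn":0}]' && python3 -m pendant '[{"jaw":-1,"x":0.9,"y":-0.52,"z":0,"turn":0},{"jaw":-1,"x":0.9,"y":-0.52,"z":0,"turn":0},{"jaw":-1,"x":0.9,"y":-0.52,"z":0,"turn":0},{"jaw":-1,"x":0.57,"y":-0.35,"z":0,"turn":0},{"jaw":-1,"x":0,"y":0,"z":0,"turn":-8},{"jaw":-1,"x":0,"y":0,"z":0,"turn":-8},{"jaw":-1,"x":0,"y":0,"z":0,"turn":-8},{"jaw":-1,"x":0,"y":0,"z":0,"turn":-8}]' && python3 -m pendant '[{"jaw":-1,"x":0,"y":0,"z":0,"turn":-8},{"jaw":-1,"x":0,"y":0,"z":0,"turn":-8},{"jaw":-1,"x":0,"y":0,"z":0,"turn":-8},{"jaw":-1,"x":0,"y":0,"z":0,"turn":-8},{"jaw":-1,"x":0,"y":0,"z":0,"turn":0},{"jaw":-1,"x":0,"y":0,"z":0,"turn":0},{"jaw":-1,"x":0,"y":0,"z":0,"turn":0},{"jaw":-1,"x":0,"y":0,"z":0,"turn":0}]'
python3 - <<'E'
from geo import *
go(.4985,-.195,.028,81.6)
E
```

```text
t: 2.75
ee_pos: [0.3962, -0.3048, 0.2315]
ee_rot: [0.0, 0.989, 0.148, 0.0]
wrist_force: [1.0, 0.2, 0.1]
finger_gap: 0.002
t: 3.55
ee_pos: [0.4979, -0.1945, 0.2313]
ee_rot: [0.0, 0.908, 0.418, -0.0]
wrist_force: [0.5, -0.5, 0.1]
finger_gap: 0.007
t: 4.35
ee_pos: [0.4978, -0.1947, 0.2313]
ee_rot: [0.0, 0.76, 0.649, -0.0]
wrist_force: [0.2, 0.2, 0.0]
finger_gap: 0.001
t 4.35 pos [ 0.4978 -0.1947  0.2313] yaw 81.0 F [0.2065 0.2193 0.0042] units [-0.0035  0.0168  5.0831] turn -0.6027140319634299 tilt [-0.0001  0.0001 -1.    ] q6 -0.3458411713367868
```

Run:
```python
from geo import *
c=cam('wrist');save(c,'w2.png')
m=cv2.inRange(cv2.cvtColor(c['img'],cv2.COLOR_RGB2HSV),(70,60,30),(100,255,255))
k,l,st,ce=cv2.connectedComponentsWithStats(m)
for i in range(1,k):
    if st[i,4]>400: print(st[i],atz(c,ce[i],.058),[atz(c,p,.058)[:2] for p in cv2.boxPoints(cv2.minAreaRect(np.argwhere(l==i)[:,::-1].astype(np.float32)))])
for t in('bowl','jaw','red1','pale1'):
    for r in env.trace(c,t)[:3]: print(t,round(r['confidence'],2),np.round(r['xy']),cv2.boundingRect(r['region'].astype(np.uint8)),atz(c,r['xy'],.034))
```

```text
[ 257   90  122   32 3771] [ 0.5109 -0.1294  0.058 ] [array([ 0.46  , -0.1076]), array([ 0.5658, -0.1242]), array([ 0.5627, -0.1511]), array([ 0.4547, -0.1341])]
bowl 0.73 [322.  26.] (231, 0, 176, 57) [ 0.5255 -0.0602  0.034 ]
jaw 0.61 [318. 108.] (239, 88, 157, 36) [ 0.5112 -0.1316  0.034 ]
pale1 0.88 [309.   9.] (302, 0, 24, 18) [ 0.5165 -0.0435  0.034 ]
```

View pics/w2.png

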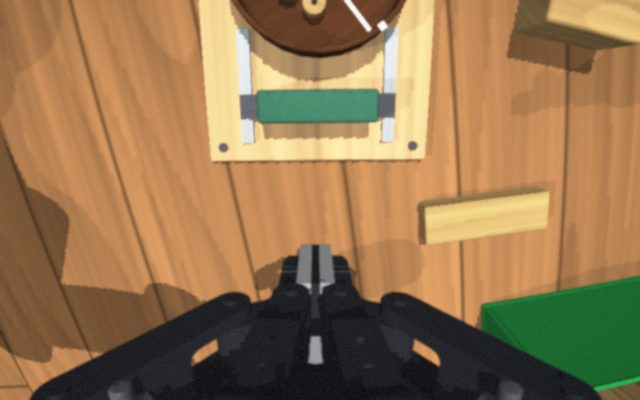

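The view shows the jaw squarely ahead at (318,106) with the bowl beyond it. I'll descend behind the jaw and push.

```bash
python3 -m pendant '[{"jaw":-1,"x":0,"y":0.08,"z":0.8,"turn":-0.6},{"jaw":-1,"x":0,"y":0,"z":1,"turn":0},{"jaw":-1,"x":0,"y":0,"z":1,"turn":0},{"jaw":-1,"x":0,"y":0,"z":1,"turn":0},{"jaw":-1,"x":0,"y":0,"z":0.8,"turn":0},{"jaw":-1,"x":0,"y":0,"z":0.43,"turn":0},{"jaw":-1,"x":0.4,"y":0,"z":0,"turn":0},{"jaw":-1,"x":0.3,"y":0,"z":0,"turn":0}]' && python3 -m pendant '[{"jaw":-1,"x":0.2,"y":0,"z":0,"turn":0},{"jaw":-1,"x":0.2,"y":0,"z":0,"turn":0},{"jaw":-1,"x":0.2,"y":0,"z":0,"turn":0},{"jaw":-1,"x":0.2,"y":0,"z":0,"turn":0},{"jaw":-1,"x":0.2,"y":0,"z":0,"turn":0},{"jaw":-1,"x":0.2,"y":0,"z":0,"turn":0},{"jaw":-1,"x":0.2,"y":0,"z":0,"turn":0},{"jaw":-1,"x":0.1,"y":0,"z":0,"turn":0}]'
python3 - <<'E'
from geo import *
go(.51375,-.1003,.03,81.6)
E
```

```text
t: 5.4
ee_pos: [0.5053, -0.1664, 0.0303]
ee_rot: [-0.0, 0.757, 0.654, 0.0]
wrist_force: [0.4, 0.4, 0.1]
finger_gap: 0.0
t: 6.2
ee_pos: [0.5145, -0.1111, 0.0316]
ee_rot: [0.004, 0.755, 0.655, -0.002]
wrist_force: [-3.3, -11.8, -0.2]
finger_gap: -0.0
t 6.2 pos [ 0.5145 -0.1111  0.0316] yaw 81.89 F [ -3.2972 -11.758   -0.1841] units [ 0.2645 -0.0567  0.0382] turn 0.28794426812305574 tilt [-0.0071  0.0031 -1.    ] q6 -0.19333759238064221
```

```bash
python3 -m pendant '[{"jaw":-1,"x":0.05,"y":0,"z":0,"turn":0},{"jaw":-1,"x":0.05,"y":0,"z":0,"turn":0},{"jaw":-1,"x":0.05,"y":0,"z":0,"turn":0},{"jaw":-1,"x":0.05,"y":0,"z":0,"turn":0},{"jaw":-1,"x":0.05,"y":0,"z":0,"turn":0},{"jaw":-1,"x":0.05,"y":0,"z":0,"turn":0},{"jaw":-1,"x":0,"y":0,"z":0,"turn":0},{"jaw":-1,"x":0,"y":0,"z":0,"turn":0}]'
python3 - <<'E'
from geo import *
go(.51375,-.1003,.03,81.6)
c=cam('top');save(c,'t2.png',(220,140,420,300),4)
E
```

```text
t: 7.0
ee_pos: [0.5162, -0.0993, 0.0316]
ee_rot: [0.003, 0.756, 0.655, -0.001]
wrist_force: [-3.1, -10.4, 0.9]
finger_gap: -0.002
t 7.0 pos [ 0.5162 -0.0993  0.0316] yaw 81.85 F [ -3.1257 -10.4285   0.9002] units [-0.0336 -0.0582  0.0398] turn 0.24528447401424103 tilt [-0.0064  0.0032 -1.    ] q6 -0.1711096676693278
```

View pics/t2.png

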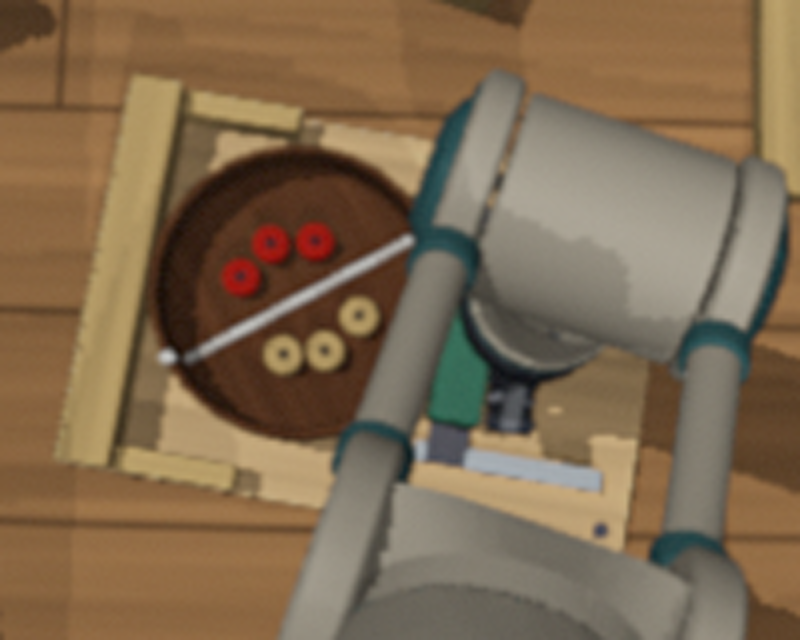

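The bowl has moved almost to the stop face (bowl's left edge at about 155,280), and the force is still at the sliding level. I'll push on gently.

```bash
python3 -m pendant '[{"jaw":-1,"x":0.05,"y":0,"z":0,"turn":0},{"jaw":-1,"x":0.05,"y":0,"z":0,"turn":0},{"jaw":-1,"x":0,"y":0,"z":0,"turn":0},{"jaw":-1,"x":0,"y":0,"z":0,"turn":0},{"jaw":-1,"x":0,"y":0,"z":0,"turn":0},{"jaw":-1,"x":0,"y":0,"z":0,"turn":0},{"jaw":-1,"x":0,"y":0,"z":0,"turn":0},{"jaw":-1,"x":0,"y":0,"z":0,"turn":0}]'; python3 -m pendant '[{"jaw":-1,"x":0.05,"y":0,"z":0,"turn":0},{"jaw":-1,"x":0.05,"y":0,"z":0,"turn":0},{"jaw":-1,"x":0,"y":0,"z":0,"turn":0},{"jaw":-1,"x":0,"y":0,"z":0,"turn":0},{"jaw":-1,"x":0,"y":0,"z":0,"turn":0},{"jaw":-1,"x":0,"y":0,"z":0,"turn":0},{"jaw":-1,"x":0,"y":0,"z":0,"turn":0},{"jaw":-1,"x":0,"y":0,"z":0,"turn":0}]'
```

```text
t: 7.85
ee_pos: [0.5165, -0.0979, 0.0317]
ee_rot: [0.005, 0.755, 0.656, -0.003]
wrist_force: [-4.3, -19.2, 0.3]
finger_gap: 0.001
t: 8.65
ee_pos: [0.5166, -0.0977, 0.0318]
ee_rot: [0.007, 0.754, 0.657, -0.006]
wrist_force: [-6.5, -31.0, 0.3]
finger_gap: 0.002
```

Snug: 4 mm of commanded travel gave only 0.2 mm of motion, and the force rose to 31 N. I'll back off, rise and go above the stand.

```bash
python3 -m pendant '[{"jaw":-1,"x":-0.3,"y":0,"z":0,"turn":0},{"jaw":-1,"x":-0.6,"y":0,"z":0,"turn":0},{"jaw":-1,"x":-0.6,"y":0,"z":-0.5,"turn":0},{"jaw":-1,"x":0,"y":0,"z":-1,"turn":0},{"jaw":-1,"x":0,"y":0,"z":-1,"turn":0},{"jaw":-1,"x":0,"y":0,"z":-1,"turn":0},{"jaw":-1,"x":0,"y":0,"z":-1,"turn":0},{"jaw":-1,"x":0,"y":0,"z":-1,"turn":0}]' && python3 -m pendant '[{"jaw":1,"x":0,"y":0,"z":-0.9,"turn":7.2},{"jaw":1,"x":0,"y":0,"z":0,"turn":7.2},{"jaw":1,"x":0,"y":0,"z":0,"turn":7.2},{"jaw":1,"x":0,"y":0,"z":0,"turn":7.2},{"jaw":1,"x":0,"y":0,"z":0,"turn":7.2},{"jaw":1,"x":0,"y":0,"z":0,"turn":7.2},{"jaw":1,"x":0,"y":0,"z":0,"turn":7.2},{"jaw":1,"x":0,"y":0,"z":0,"turn":7.2}]' && python3 -m pendant '[{"jaw":1,"x":0.3,"y":-0.95,"z":0,"turn":0},{"jaw":1,"x":0.3,"y":-0.95,"z":0,"turn":0},{"jaw":1,"x":0.3,"y":-0.95,"z":0,"turn":0},{"jaw":1,"x":0.3,"y":-0.95,"z":0,"turn":0},{"jaw":1,"x":0.3,"y":-0.95,"z":0,"turn":0},{"jaw":1,"x":0.3,"y":-0.95,"z":0,"turn":0},{"jaw":1,"x":0.3,"y":-0.95,"z":0,"turn":0},{"jaw":1,"x":0.3,"y":-0.95,"z":0,"turn":0}]'
cat >> geo.py <<'E'
def bl(c):
    m=cv2.inRange(cv2.cvtColor(c['img'],cv2.COLOR_RGB2HSV),(103,110,40),(125,255,255))
    k,l,st,ce=cv2.connectedComponentsWithStats(m);i=1+np.argmax(st[1:,4]);return l==i,st[i],ce[i]
E
python3 - <<'E'
from geo import *
go(.4714,.33,.28,24)
c=cam('wrist');save(c,'w3.png')
m,st,ce=bl(c);print(st,ce,atz(c,ce,.162))
for r in env.trace(c,'stirrer_head')[:2]: print(r['confidence'],r['xy'],atz(c,r['xy'],.15))
E
```

```text
t: 9.45
ee_pos: [0.5079, -0.1469, 0.253]
ee_rot: [0.001, 0.756, 0.654, 0.001]
wrist_force: [1.0, -0.6, -0.0]
finger_gap: -0.001
t: 10.25
ee_pos: [0.508, -0.1469, 0.2871]
ee_rot: [0.0, 0.979, 0.206, 0.001]
wrist_force: [0.5, -0.4, -0.3]
finger_gap: 0.996
t: 11.05
ee_pos: [0.4708, 0.1713, 0.2873]
ee_rot: [-0.0, 0.978, 0.209, 0.001]
wrist_force: [0.8, -0.3, -0.0]
finger_gap: 1.003
t 11.05 pos [0.4708 0.1713 0.2873] yaw 24.1 F [ 0.7726 -0.2733 -0.0481] units [ 1.6326 -3.616   0.1854] turn 0.09579209893997032 tilt [ 0.0024  0.     -1.    ] q6 1.3597942094996303
[ 107   92   57   38 1904] [134.5551 109.9722] [0.4746 0.3251 0.162 ]
0.83 [135.7, 109.3] [0.4728 0.3299 0.15  ]
```

View pics/w3.png

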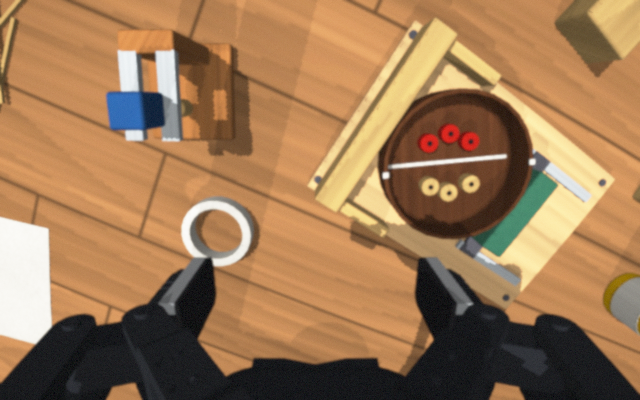

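The blue head is at (135,110), with the fork parallel to the tool axes. The bowl sits against the stop with the jaw against it. Next look is from straight above the head.

```bash
python3 -m pendant '[{"jaw":1,"x":0.1,"y":-0.9,"z":0,"turn":0},{"jaw":1,"x":0,"y":-0.9,"z":0,"turn":0},{"jaw":1,"x":0,"y":-0.9,"z":0,"turn":0},{"jaw":1,"x":0,"y":-0.9,"z":0,"turn":0},{"jaw":1,"x":0,"y":0,"z":0,"turn":0},{"jaw":1,"x":0,"y":0,"z":0,"turn":0},{"jaw":1,"x":0,"y":0,"z":0,"turn":0},{"jaw":1,"x":0,"y":0,"z":0,"turn":0}]'
python3 - <<'E'
from geo import *
c=cam('wrist');save(c,'w4.png',(140,0,540,300),2)
m,st,ce=bl(c);print(st,ce);w=ray(c,ce)
box=cv2.boxPoints(cv2.minAreaRect(np.argwhere(m)[:,::-1].astype(np.float32)))
P=np.array([atz(c,p,.162)[:2] for p in box]);print(P,P.mean(0),[np.degrees(np.arctan2(*(P[(i+1)%4]-P[i])[::-1])) for i in range(4)])
print(w)
for n in('top','scene'):
    q=cam(n)
    r=env.trace(q,'stirrer_head')[0];print(n,r['confidence'],r['xy'],'tri',tri([w,ray(q,r['xy'])]))
p=tri([w,ray(q,r['xy'])])
go(p[0],p[1],.129,24)
E
```

```text
t: 11.95
ee_pos: [0.4171, 0.301, 0.2863]
ee_rot: [0.0, 0.978, 0.208, 0.0]
wrist_force: [-0.2, -0.3, -0.9]
finger_gap: 0.999
[ 286   95   38   38 1397] [304.471  113.1296]
[[0.4778 0.3508]
 [0.489  0.3255]
 [0.464  0.3142]
 [0.4525 0.3402]] [0.4708 0.3327] [np.float64(-66.06072923366057), np.float64(-155.66219380060397), np.float64(113.95447980637019), np.float64(22.834921692650585)]
(array([0.4823, 0.3296, 0.4289]), array([-0.0413,  0.0123, -0.9991]))
top 0.59 [146.7, 231.7] tri [0.4723 0.3325 0.1266]
scene 0.62 [470.3, 201.5] tri [0.47   0.3336 0.1293]
t 12.2 pos [0.4169 0.3016 0.2861] yaw 24.0 F [ 0.0389  0.0884 -0.9672] units [ 1.5383 -0.1916  3.9261] turn 0.000631907161917411 tilt [-0.0001  0.0002 -1.    ] q6 1.642970580918553
```

View pics/w4.png

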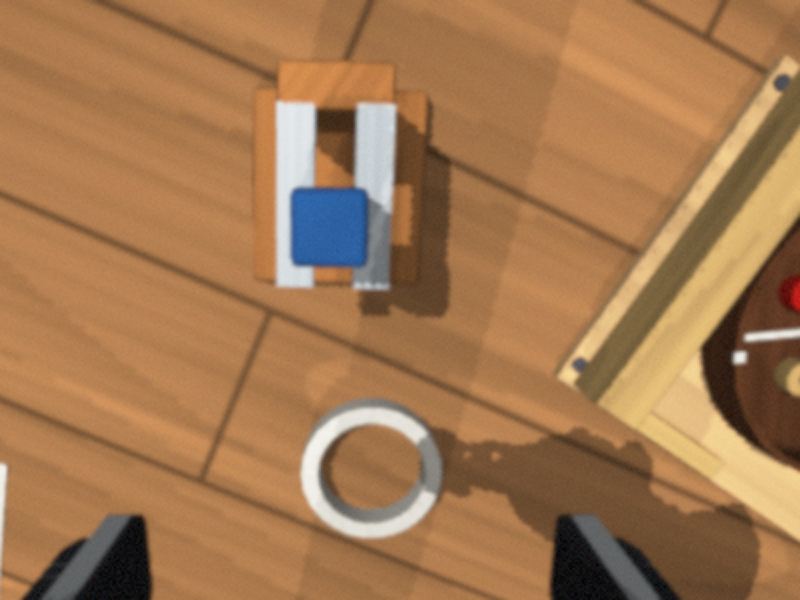

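The head is square to the tool at yaw 24°, centred at about (330,227) in the crop, and the tape roll lies in front below. The triangulated height came out low, so I'll recheck it with the colour regions.

Run:
```python
from geo import *
c=cam('wrist');m,st,ce=bl(c);w=ray(c,ce)
q=cam('scene');hsv=cv2.cvtColor(q['img'],cv2.COLOR_RGB2HSV)[180:225,445:500]
b=cv2.inRange(hsv,(100,110,30),(128,255,255));print('bbox',cv2.boundingRect(b))
ys,xs=np.nonzero(b);print(xs.min()+445,xs.max()+445,ys.min()+180,ys.max()+180)
hx,hy=.4708,.3327;u=np.array([.9135,.4067]);v=np.array([-.4067,.9135])
for dz in(-.02,-.01,0,.01):
    P=[[*(np.array([hx,hy])+a*.015*u+e*.015*v),z+dz] for a in(-1,1) for e in(-1,1) for z in(.12,.162)]
    p=proj(q,P);print(dz,p.min(0),p.max(0))
```

```text
bbox (17, 9, 22, 21)
462 483 189 209
-0.02 [456.8237 191.9912] [480.9024 215.2553]
-0.01 [458.1585 189.3077] [482.5696 212.8541]
0 [459.5196 186.569 ] [484.2716 210.4043]
0.01 [460.9078 183.7733] [486.0097 207.9045]
```

```bash
python3 -m pendant '[{"jaw":1,"x":0.8,"y":-0.16,"z":0,"turn":0},{"jaw":1,"x":0.75,"y":0,"z":0,"turn":0},{"jaw":1,"x":0,"y":0,"z":1,"turn":0},{"jaw":1,"x":0,"y":0,"z":1,"turn":0},{"jaw":1,"x":0,"y":0,"z":1,"turn":0},{"jaw":1,"x":0,"y":0,"z":0.7,"turn":0},{"jaw":1,"x":0,"y":0,"z":0.28,"turn":0},{"jaw":-1,"x":0,"y":0,"z":0,"turn":0}]' && python3 -m pendant '[{"jaw":-1,"x":0,"y":0,"z":0,"turn":0},{"jaw":-1,"x":0,"y":0,"z":0,"turn":0},{"jaw":-1,"x":0,"y":0,"z":0,"turn":0},{"jaw":-1,"x":0,"y":0,"z":0,"turn":0},{"jaw":-1,"x":0,"y":0,"z":0,"turn":0},{"jaw":-1,"x":0,"y":0,"z":0,"turn":0},{"jaw":-1,"x":0,"y":0,"z":0,"turn":0},{"jaw":-1,"x":0,"y":0,"z":0,"turn":0}]'
```

```text
t: 13.1
ee_pos: [0.4699, 0.3328, 0.1254]
ee_rot: [0.001, 0.978, 0.208, -0.002]
wrist_force: [0.5, -0.4, 0.5]
finger_gap: 0.854
t: 13.9
ee_pos: [0.4717, 0.3339, 0.1288]
ee_rot: [-0.001, 0.978, 0.208, 0.002]
wrist_force: [-0.3, -0.2, 6.3]
finger_gap: 0.34
```

```bash
python3 -m pendant '[{"jaw":-1,"x":0,"y":0,"z":-0.1,"turn":0},{"jaw":-1,"x":0,"y":0,"z":-0.1,"turn":0},{"jaw":-1,"x":-0.3,"y":0,"z":0,"turn":0},{"jaw":-1,"x":-0.5,"y":0,"z":0,"turn":0},{"jaw":-1,"x":-0.5,"y":0,"z":0,"turn":0},{"jaw":-1,"x":-0.4,"y":0,"z":0,"turn":0},{"jaw":-1,"x":0,"y":0,"z":-0.5,"turn":0},{"jaw":-1,"x":0,"y":0,"z":-1,"turn":0}]' && python3 -m pendant '[{"jaw":-1,"x":0,"y":0,"z":-1,"turn":0},{"jaw":-1,"x":0,"y":0,"z":-1,"turn":0},{"jaw":-1,"x":0,"y":0.9,"z":-0.5,"turn":0},{"jaw":-1,"x":0,"y":0.9,"z":0,"turn":0},{"jaw":-1,"x":0,"y":0.9,"z":0,"turn":0},{"jaw":-1,"x":0,"y":0.9,"z":0,"turn":0},{"jaw":-1,"x":0,"y":0,"z":0,"turn":0},{"jaw":-1,"x":0,"y":0,"z":0,"turn":0}]'
python3 - <<'E'
from geo import *
c=cam('wrist');save(c,'w5.png')
go(.52,.0,.2)
for t in('red1','pale1','bowl','jaw'):
    for r in env.trace(c,t)[:4]: print(t,round(r['confidence'],2),np.round(r['xy'],1),cv2.boundingRect(r['region'].astype(np.uint8)),atz(c,r['xy'],.034)[:2])
E
```

```text
t: 14.7
ee_pos: [0.4046, 0.3034, 0.1924]
ee_rot: [0.001, 0.978, 0.209, -0.004]
wrist_force: [1.1, 1.4, -0.2]
finger_gap: 0.343
t: 15.5
ee_pos: [0.4663, 0.1735, 0.2944]
ee_rot: [-0.0, 0.978, 0.207, -0.001]
wrist_force: [0.4, -0.4, -1.0]
finger_gap: 0.343
t 15.55 pos [0.4662 0.1742 0.2945] yaw 24.04 F [ 0.2319 -0.2992 -1.0336] units [-0.5429  4.5279  2.3588] turn None tilt [-0.0011 -0.0011 -1.    ] q6 1.3682975250875156
red1 0.75 [451.7 129.4] (439, 120, 22, 18) [0.5682 0.0429]
red1 0.72 [429.2 138.9] (420, 129, 20, 18) [0.5474 0.0619]
red1 0.7 [468.9 135.7] (458, 127, 22, 19) [0.5705 0.0204]
red1 0.6 [519.8 207.8] (461, 146, 98, 107) [ 0.5206 -0.087 ]
pale1 0.87 [466.5 179. ] (461, 169, 20, 19) [ 0.524  -0.0039]
pale1 0.64 [430.6 179.8] (421, 171, 21, 19) [0.5049 0.0364]
pale1 0.6 [449.7 186.8] (438, 178, 21, 17) [0.5069 0.0103]
pale1 0.56 [218.6 240.5] (187, 192, 71, 69) [0.3254 0.2446]
bowl 0.76 [461.4 160.2] (380, 84, 156, 149) [0.5414 0.0138]
jaw 0.75 [518.7 215.3] (461, 148, 97, 104) [ 0.5116 -0.0913]
```

View pics/w5.png

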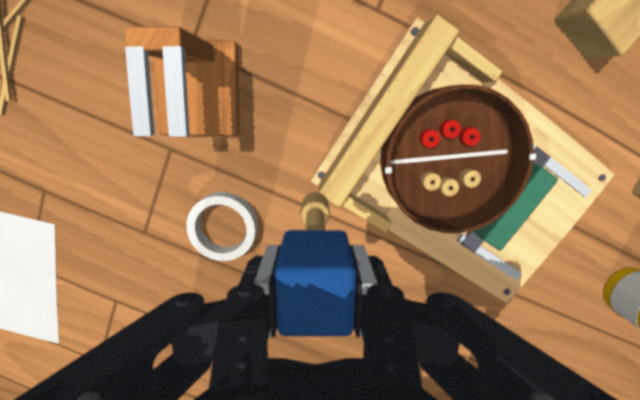

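The stirrer is held upright, its head at (315,280) and bulb at (316,205). The bowl line runs from (397,162) to (506,152), with reds above it and pales below.

Run:
```python
from geo import *
c=cam('wrist')
a,b=atz(c,(388,170),.062),atz(c,(533,157),.062);e,f=atz(c,(397,162),.018),atz(c,(506,152),.018)
print(a,b,(a+b)/2,np.linalg.norm(a-b));print(e,f,(e+f)/2,np.linalg.norm(e-f))
r=max(env.trace(c,'bowl'),key=lambda r:r['confidence'])['region'].astype(np.uint8)
# rim fit: project rim circle, compare bbox
cs,_=cv2.findContours(r,cv2.RETR_EXTERNAL,cv2.CHAIN_APPROX_NONE);k=max(cs,key=len)[:,0]
from scipy.optimize import least_squares
Q=np.array([atz(c,p,.062)[:2] for p in k]);s=least_squares(lambda v:np.hypot(Q[:,0]-v[0],Q[:,1]-v[1])-.085,[.54,.02],loss='soft_l1',f_scale=.002).x;print('rim centre',s)
C=s; d=(b-a)[:2]/np.linalg.norm((b-a)[:2]);n=np.array([-d[1],d[0]])
for t in('red1','pale1'):
    for q in env.trace(c,t)[:3]:
        p=atz(c,q['xy'],.034)[:2]-C;print(t,np.round(p@d*1e3),np.round(p@n*1e3))
print('dir',d,'n',n,'bulb',)
```

```text
[0.4977 0.0987 0.062 ] [ 0.5803 -0.0462  0.062 ] [0.539  0.0262 0.062 ] 0.16679552651494428
[0.5073 0.0808 0.018 ] [ 0.5762 -0.0394  0.018 ] [0.5417 0.0207 0.018 ] 0.13848356344884483
rim centre [0.5375 0.0282]
red1 25.0 25.0
red1 1.0 35.0
red1 -21.0 26.0
pale1 18.0 -25.0
pale1 -0.0 -34.0
pale1 -25.0 -26.0
dir [ 0.4954 -0.8687] n [0.8687 0.4954] bulb
```

```bash
python3 -m pendant '[{"jaw":-1,"x":0,"y":0,"z":0,"turn":-5.7},{"jaw":-1,"x":-0.26,"y":0.9,"z":0,"turn":0},{"jaw":-1,"x":0,"y":0.9,"z":0.4,"turn":0},{"jaw":-1,"x":0,"y":0.9,"z":0.4,"turn":0},{"jaw":-1,"x":0,"y":0.9,"z":0.5,"turn":0},{"jaw":-1,"x":0,"y":0.9,"z":0.6,"turn":0},{"jaw":-1,"x":0,"y":0.7,"z":0.6,"turn":0},{"jaw":-1,"x":0,"y":0.3,"z":0.36,"turn":0}]'
cat >> geo.py <<'E'
C=np.array([.539,.0255]);d=np.array([.4954,-.8687]);n=np.array([.8687,.4954])
def uw(p): p=np.array(p)[:2]-C; return np.round([p@d*1e3,p@n*1e3],1)
def beads(names=('scene','top','wrist')):
    s=env.get_state();print('t',s['t'],'tcp uw',uw(s['ee_pos']),'z',s['ee_pos'][2],'F',np.array(s['wrist_force']))
    for nm in names:
        c=cam(nm)
        for t in('red1','pale1'):
            print(nm,t,[(round(r['confidence'],2),uw(atz(c,r['xy'],.032)).tolist()) for r in env.trace(c,t) if r['confidence']>.25 and np.linalg.norm(uw(atz(c,r['xy'],.03)))<85])
    return c
E
python3 - <<'E'
from geo import *
c=beads();save(c,'w6.png')
go(.5662,-.0223,.122,29.7)
s=env.get_state();x,y,z=s['ee_pos'];print('expected tip/bulb px',proj(c,[[x,y,z-.099],[x,y,z-.071]]))
E
```

```text
t: 16.75
ee_pos: [0.5679, -0.0241, 0.1784]
ee_rot: [-0.0, 0.967, 0.256, -0.001]
wrist_force: [-0.5, 0.4, -0.1]
finger_gap: 0.342
t 16.75 tcp uw [57.4  0.5] z 0.17835195827515202 F [-0.5247  0.4195 -0.0967]
scene red1 []
scene pale1 [(0.48, [-18.7, -20.5]), (0.47, [-6.7, -31.7]), (0.44, [26.3, -26.2])]
top red1 [(0.58, [-30.9, 30.0])]
top pale1 [(0.6, [-24.9, -30.2]), (0.48, [23.1, -16.0])]
wrist red1 [(0.93, [25.6, 25.8]), (0.8, [0.7, 31.8]), (0.76, [-22.8, 25.5])]
wrist pale1 [(0.88, [0.8, -35.5]), (0.85, [21.5, -27.2]), (0.55, [-22.9, -26.3])]
t 17.2 pos [ 0.5676 -0.0211  0.1818] yaw 29.85 F [ 0.4705  0.0147 -0.4182] units [-0.0466  0.0068  1.4961] turn 0.14791858809692826 tilt [ 0.0018  0.0013 -1.    ] q6 0.890046642141811
expected tip/bulb px [[314.0683 201.7863]
 [314.04   213.8075]]
```

View pics/w6.png

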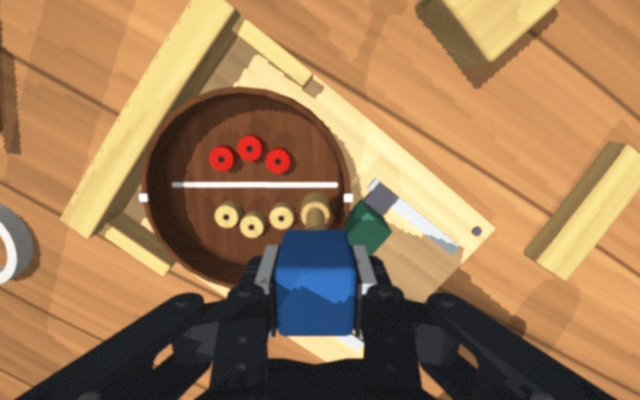

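The view looks straight along the line, which is level at row 184. The marks are at (143,198) and (348,198), the beads are undisturbed, and the bulb is at about (315,208) above the bowl's right end.

Run:
```python
from geo import *
c=cam('wrist');print('marks',[uw(atz(c,p,.062)) for p in((143,198),(348,198))],'line',[uw(atz(c,p,.018)) for p in((173,184),(338,184))])
print('rim top px',uw(atz(c,(245,88),.062)))
s=env.get_state();print(uw(s['ee_pos']),s['ee_pos'][2])
```

```text
marks [array([-83.5,  -1.8]), array([81.9, -1.3])] line [array([-76. ,  -0.6]), array([76.9, -0.4])]
rim top px [ 3.9 82.4]
[54.8  1.6] 0.18165668023085454
```

```bash
python3 -m pendant '[{"jaw":-1,"x":0,"y":0,"z":0.7,"turn":0},{"jaw":-1,"x":0,"y":0,"z":0.6,"turn":0},{"jaw":-1,"x":0,"y":0,"z":0.2,"turn":0},{"jaw":-1,"x":0.36,"y":-0.1,"z":0,"turn":0},{"jaw":-1,"x":0.36,"y":-0.1,"z":0,"turn":0},{"jaw":-1,"x":0.35,"y":-0.22,"z":0,"turn":0},{"jaw":-1,"x":0.2,"y":-0.3,"z":0,"turn":0},{"jaw":-1,"x":0,"y":0,"z":0,"turn":0}]'
python3 - <<'E'
from geo import *
beads(('wrist',))
E
```

```text
t: 18.05
ee_pos: [0.5977, 0.0307, 0.121]
ee_rot: [-0.0, 0.966, 0.258, 0.0]
wrist_force: [-0.4, -0.1, -2.2]
finger_gap: 0.337
t 18.05 tcp uw [24.5 53.6] z 0.12101418763810692 F [-0.3727 -0.1245 -2.216 ]
wrist red1 [(0.62, [-2.0, 37.0]), (0.61, [-24.0, 26.7])]
wrist pale1 []
```

Behind the right-hand red bead at u≈25. I'll pull it straight across the line in two stages.

```bash
python3 -m pendant '[{"jaw":-1,"x":-0.25,"y":0.02,"z":0,"turn":0},{"jaw":-1,"x":-0.25,"y":0,"z":0,"turn":0},{"jaw":-1,"x":-0.25,"y":0,"z":0,"turn":0},{"jaw":-1,"x":-0.25,"y":0,"z":0,"turn":0},{"jaw":-1,"x":0,"y":0,"z":0,"turn":0},{"jaw":-1,"x":0,"y":0,"z":0,"turn":0},{"jaw":-1,"x":0,"y":0,"z":0,"turn":0},{"jaw":-1,"x":0,"y":0,"z":0,"turn":0}]'
python3 - <<'E'
from geo import *
c=beads(('wrist','top','scene'));save(c,'s7.png',(240,160,400,280),5)
E
```

```text
t: 19.0
ee_pos: [0.5633, 0.0077, 0.1205]
ee_rot: [0.0, 0.966, 0.257, 0.0]
wrist_force: [0.5, 0.2, -0.8]
finger_gap: 0.34
t 19.0 tcp uw [27.6 12.3] z 0.12050010367130888 F [ 0.4836  0.236  -0.7711]
wrist red1 [(0.87, [0.3, 33.9]), (0.75, [-25.2, 26.9]), (0.52, [15.6, -1.2])]
wrist pale1 [(0.92, [-24.4, -24.1])]
top red1 [(0.61, [11.8, -15.3])]
top pale1 [(0.5, [-26.4, -24.1]), (0.44, [25.8, -34.8]), (0.42, [-0.6, -37.1])]
scene red1 [(0.65, [3.2, 48.6]), (0.4, [-22.0, 30.6])]
scene pale1 [(0.38, [-27.0, -20.0])]
```

View pics/s7.png

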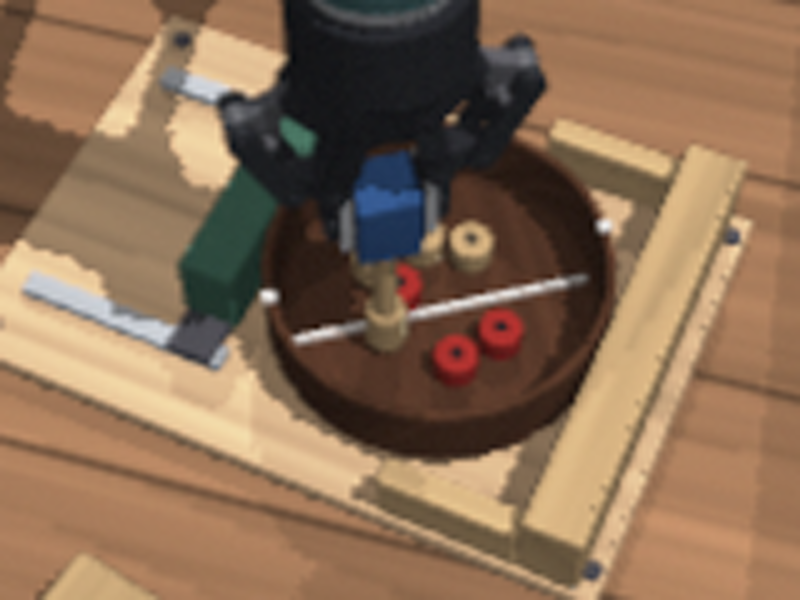

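The scene view shows the red bead just over the line at (403,287), left of the bulb. I'll push a little more towards it, then run the bulb along the free line to the bowl's other end.

```bash
python3 -m pendant '[{"jaw":-1,"x":-0.2,"y":-0.12,"z":0,"turn":0},{"jaw":-1,"x":-0.2,"y":-0.12,"z":0,"turn":0},{"jaw":-1,"x":0.25,"y":0.05,"z":0,"turn":0},{"jaw":-1,"x":0,"y":-0.5,"z":0,"turn":0},{"jaw":-1,"x":-0.12,"y":-0.6,"z":0,"turn":0},{"jaw":-1,"x":0,"y":-0.7,"z":0,"turn":0},{"jaw":-1,"x":0,"y":0,"z":0,"turn":0},{"jaw":-1,"x":0,"y":0,"z":0,"turn":0}]'
python3 - <<'E'
from geo import *
c=beads()
E
```

```text
t: 20.25
ee_pos: [0.5145, 0.0716, 0.1208]
ee_rot: [0.0, 0.966, 0.258, 0.001]
wrist_force: [0.6, -0.5, -1.9]
finger_gap: 0.338
t 20.25 tcp uw [-52.2   1.6] z 0.12077689752854029 F [ 0.606  -0.4694 -1.8591]
scene red1 [(0.63, [5.7, -19.3]), (0.62, [3.0, 36.9]), (0.49, [-21.8, 36.5])]
scene pale1 [(0.49, [-22.8, -16.7]), (0.47, [25.9, -30.1])]
top red1 [(0.47, [2.2, -31.2])]
top pale1 [(0.58, [22.1, -43.5]), (0.5, [-27.8, -23.1]), (0.39, [-9.5, -52.3]), (0.36, [-0.8, -29.9])]
wrist red1 [(0.92, [6.3, -25.3]), (0.9, [-26.2, 26.2]), (0.76, [-2.9, 34.0]), (0.39, [23.7, 16.3])]
wrist pale1 [(0.71, [-22.7, -20.1]), (0.67, [19.8, -40.6]), (0.53, [-7.6, -32.9])]
```

```bash
python3 -m pendant '[{"jaw":-1,"x":-0.4,"y":0.05,"z":0,"turn":0},{"jaw":-1,"x":-0.4,"y":0.07,"z":0,"turn":0},{"jaw":-1,"x":-0.35,"y":0.22,"z":0,"turn":0},{"jaw":-1,"x":-0.15,"y":0.22,"z":0,"turn":0},{"jaw":-1,"x":0.25,"y":0.05,"z":0,"turn":0},{"jaw":-1,"x":0.25,"y":0.05,"z":0,"turn":0},{"jaw":-1,"x":0.2,"y":0.03,"z":0,"turn":0},{"jaw":-1,"x":0,"y":0,"z":0,"turn":0}]'
python3 - <<'E'
from geo import *
c=beads(('wrist',));beads(('scene',))
E
```

```text
t: 21.5
ee_pos: [0.509, 0.036, 0.1205]
ee_rot: [0.0, 0.966, 0.257, 0.001]
wrist_force: [0.3, -0.2, -0.7]
finger_gap: 0.34
t 21.5 tcp uw [-24.  -20.8] z 0.12048949901930012 F [ 0.3063 -0.2221 -0.7342]
wrist red1 [(0.95, [-24.7, 24.6]), (0.93, [18.0, -18.0]), (0.71, [-1.1, 33.6])]
wrist pale1 [(0.75, [-22.9, 1.2]), (0.6, [-2.8, -26.2]), (0.59, [22.1, -39.7])]
t 21.65 tcp uw [-25.  -22.9] z 0.12017237251881313 F [ 0.3261  0.0708 -1.4413]
scene red1 [(0.54, [11.3, -9.9]), (0.45, [5.8, 46.5])]
scene pale1 [(0.47, [-18.4, 9.1])]
```

```bash
python3 -m pendant '[{"jaw":-1,"x":0.2,"y":0.02,"z":0,"turn":0},{"jaw":-1,"x":0.2,"y":0.02,"z":0,"turn":0},{"jaw":-1,"x":0.15,"y":0,"z":0,"turn":0},{"jaw":-1,"x":-0.25,"y":-0.05,"z":0,"turn":0},{"jaw":-1,"x":0,"y":0,"z":-0.5,"turn":0},{"jaw":-1,"x":0,"y":0,"z":-1,"turn":0},{"jaw":-1,"x":0,"y":-0.6,"z":-1,"turn":0},{"jaw":-1,"x":0,"y":-0.8,"z":-0.5,"turn":0}]'
python3 - <<'E'
from geo import *
c=beads(('scene','wrist'));save(c,'w8.png')
E
```

```text
t: 22.6
ee_pos: [0.4904, 0.0898, 0.2437]
ee_rot: [0.001, 0.967, 0.256, 0.002]
wrist_force: [0.3, 0.0, -1.6]
finger_gap: 0.343
t 22.6 tcp uw [-79.9 -10.4] z 0.24370849945896236 F [ 0.3428  0.0256 -1.5645]
scene red1 [(0.66, [0.7, 43.9]), (0.6, [17.4, -7.5]), (0.53, [-17.8, 53.5])]
scene pale1 [(0.58, [-7.1, -30.1]), (0.4, [24.7, -32.2])]
wrist red1 [(0.94, [-3.2, 34.5]), (0.73, [-26.0, 39.4]), (0.71, [15.8, -17.0])]
wrist pale1 [(0.93, [-4.0, -26.4]), (0.92, [-20.4, 19.2]), (0.64, [21.3, -40.8]), (0.27, [-25.4, 40.3])]
```

View pics/w8.png

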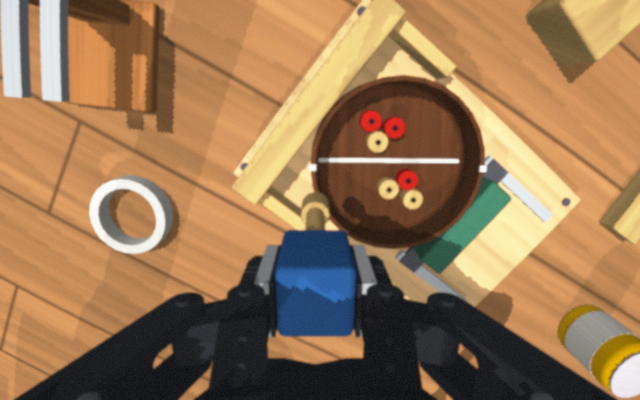

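Two reds and one pale now lie above the line (row 160), and one red at (408,180) and two pales below it. All are about 17–40 mm off the line and the bowl is still clamped, so I'll take the stirrer back.

```bash
python3 -m pendant '[{"jaw":-1,"x":0,"y":0,"z":0,"turn":5.7},{"jaw":-1,"x":0.36,"y":-0.9,"z":0,"turn":0},{"jaw":-1,"x":0,"y":-0.9,"z":0,"turn":0},{"jaw":-1,"x":0,"y":-0.9,"z":0,"turn":0},{"jaw":-1,"x":0,"y":-0.9,"z":0,"turn":0},{"jaw":-1,"x":0,"y":-0.9,"z":0,"turn":0},{"jaw":-1,"x":0,"y":-0.9,"z":0,"turn":0},{"jaw":-1,"x":0,"y":-0.36,"z":0,"turn":0}]'
python3 -m pendant '[{"jaw":-1,"x":0,"y":0,"z":0.7,"turn":0},{"jaw":-1,"x":0,"y":0,"z":0.9,"turn":0},{"jaw":-1,"x":0,"y":0,"z":0.7,"turn":0},{"jaw":-1,"x":0,"y":0,"z":0.3,"turn":0},{"jaw":-1,"x":0,"y":0,"z":0,"turn":0},{"jaw":-1,"x":0,"y":0,"z":0,"turn":0},{"jaw":-1,"x":0,"y":0,"z":0,"turn":0},{"jaw":-1,"x":0,"y":0,"z":0,"turn":0}]'
python3 - <<'E'
from geo import *
go(.4717,.3339,.135,24)
E
```

```text
t: 23.7
ee_pos: [0.4072, 0.308, 0.2389]
ee_rot: [0.0, 0.978, 0.209, -0.001]
wrist_force: [-0.1, -0.7, -1.6]
finger_gap: 0.347
t: 24.5
ee_pos: [0.4095, 0.3069, 0.1378]
ee_rot: [-0.0, 0.978, 0.208, 0.001]
wrist_force: [-0.2, -0.5, -1.0]
finger_gap: 0.342
t 24.5 pos [0.4095 0.3069 0.1378] yaw 24.05 F [-0.1902 -0.5457 -0.9637] units [1.6953 0.0185 0.0754] turn 0.052895247351703034 tilt [ 0.0028 -0.0001 -1.    ] q6 1.6583870438795871
```

```bash
python3 -m pendant '[{"jaw":-1,"x":0.3,"y":0.02,"z":0,"turn":0},{"jaw":-1,"x":0.4,"y":0,"z":0,"turn":0},{"jaw":-1,"x":0.4,"y":0,"z":0,"turn":0},{"jaw":-1,"x":0.4,"y":0,"z":0,"turn":0},{"jaw":-1,"x":0.2,"y":0,"z":0,"turn":0},{"jaw":-1,"x":0,"y":0,"z":0.1,"turn":0},{"jaw":-1,"x":0,"y":0,"z":0.08,"turn":0},{"jaw":-1,"x":0,"y":0,"z":0,"turn":0}]'
python3 - <<'E'
from geo import *
go(.4717,.3339,.1288,24)
E
```

```text
t: 25.3
ee_pos: [0.4701, 0.3332, 0.129]
ee_rot: [0.0, 0.978, 0.208, -0.001]
wrist_force: [1.0, 0.2, -1.5]
finger_gap: 0.345
t 25.3 pos [0.4701 0.3332 0.129 ] yaw 24.07 F [ 0.9849  0.1501 -1.5282] units [0.0432 0.0001 0.0037] turn 0.06791749357806509 tilt [-0.0011  0.0002 -1.    ] q6 1.6466708632366
```

```bash
python3 -m pendant '[{"jaw":-1,"x":0.04,"y":0,"z":0.05,"turn":0},{"jaw":-1,"x":0,"y":0,"z":0.03,"turn":0},{"jaw":-1,"x":0,"y":0,"z":0,"turn":0},{"jaw":-1,"x":0,"y":0,"z":0,"turn":0},{"jaw":-1,"x":0,"y":0,"z":0,"turn":0},{"jaw":-1,"x":0,"y":0,"z":0,"turn":0},{"jaw":-1,"x":0,"y":0,"z":0,"turn":0},{"jaw":-1,"x":0,"y":0,"z":0,"turn":0}]'
```

```text
t: 26.1
ee_pos: [0.4702, 0.3333, 0.1287]
ee_rot: [0.0, 0.978, 0.209, -0.001]
wrist_force: [-5.9, -3.1, 15.4]
finger_gap: 0.342
```

```bash
python3 -m pendant '[{"jaw":-1,"x":0,"y":0,"z":-0.05,"turn":0},{"jaw":0,"x":0,"y":0,"z":0,"turn":0},{"jaw":1,"x":0,"y":0,"z":0,"turn":0},{"jaw":1,"x":0,"y":0,"z":0,"turn":0},{"jaw":1,"x":0,"y":0,"z":0,"turn":0},{"jaw":1,"x":0,"y":0,"z":0,"turn":0},{"jaw":1,"x":0,"y":0,"z":-0.3,"turn":0},{"jaw":1,"x":0,"y":0,"z":-0.7,"turn":0}]' && python3 -m pendant '[{"jaw":1,"x":0,"y":0,"z":-1,"turn":0},{"jaw":1,"x":0,"y":0,"z":-1,"turn":0},{"jaw":1,"x":0,"y":0,"z":-1,"turn":0},{"jaw":1,"x":-0.5,"y":0.6,"z":0,"turn":0},{"jaw":1,"x":-0.5,"y":0.8,"z":0,"turn":0},{"jaw":1,"x":-0.5,"y":0.8,"z":0,"turn":0},{"jaw":1,"x":0,"y":0.8,"z":0,"turn":0},{"jaw":1,"x":0,"y":0.6,"z":0,"turn":0}]'
python3 - <<'E'
from geo import *
c=beads(('scene','top','wrist'));save(c,'w9.png')
m,st,ce=bl(c);print(st,atz(c,ce,.162))
q=cam('scene');hsv=cv2.cvtColor(q['img'],cv2.COLOR_RGB2HSV)[180:225,445:500]
print('scene head bbox',cv2.boundingRect(cv2.inRange(hsv,(100,110,30),(128,255,255))),'before (17,9,22,21)')
E
```

```text
t: 26.9
ee_pos: [0.4709, 0.3334, 0.1667]
ee_rot: [0.001, 0.978, 0.208, -0.003]
wrist_force: [0.0, -0.4, 0.1]
finger_gap: 0.998
t: 27.7
ee_pos: [0.4764, 0.1766, 0.2895]
ee_rot: [0.0, 0.978, 0.208, 0.001]
wrist_force: [0.4, -0.9, -0.3]
finger_gap: 1.002
t 27.7 tcp uw [-162.3   20.4] z 0.2894752533829844 F [ 0.4308 -0.8556 -0.3259]
scene red1 [(0.6, [2.6, 41.8])]
scene pale1 [(0.5, [-23.5, 21.7]), (0.42, [27.5, -36.6]), (0.41, [-10.1, -30.9])]
top red1 [(0.54, [2.9, 26.1]), (0.45, [6.4, -26.0])]
top pale1 [(0.59, [22.7, -37.5]), (0.56, [-4.8, -32.0])]
wrist red1 [(0.76, [15.1, -19.8]), (0.68, [-1.2, 30.7]), (0.55, [-25.0, 42.7]), (0.35, [11.2, -6.4])]
wrist pale1 [(0.57, [-6.1, -25.2]), (0.55, [-20.0, 21.1]), (0.49, [19.2, -39.6])]
[ 116  101   55   38 1834] [0.4749 0.3253 0.162 ]
scene head bbox (17, 9, 22, 21) before (17,9,22,21)
```

View pics/w9.png

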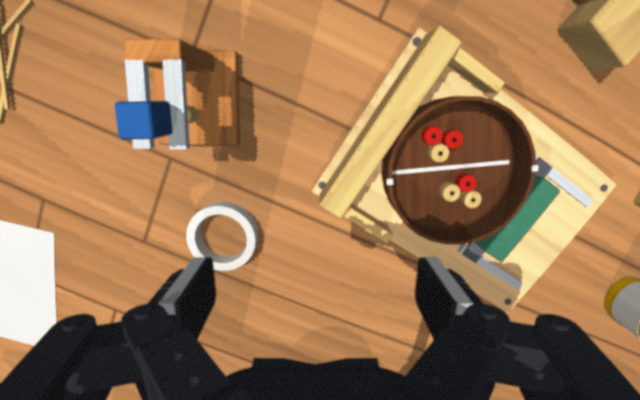

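The stirrer hangs in the fork as before (head at (142,119)), and the scene-camera box of its head is unchanged. The bowl is clamped and the beads are mixed on both sides of the line. Handing in.

```bash
python3 -c "
from plant import env;print(env.hand_in())"
```

```text
the job is handed in; nothing more can be done
None
```

The job is done and handed in at about 28 s of the 72 s allowed; no verdict is reported.

**What I did:**
- I pushed the jaw until it stalled at 31 N with the bowl against the stop.
- I drew the stirrer out of its fork and pulled one red bead and pushed one pale bead across the line.
- I hung the stirrer back in the fork.

**Last checks:**
- **Beads:** all six are in the bowl. Two reds and one pale lie on the red side, 21–43 mm from the line. One red and two pales lie on the other side, 20–40 mm from it.
- **Bowl and jaw:** they look clamped in the last wrist picture. I did not measure the jaw value.
- **Stirrer:** it hangs with the same outline in the scene camera as at the start.
- **Other things on the bench:** nothing was touched on purpose. The tape, and the parts of the mallet and tin in the last view, look undisturbed. I did not re-measure the glue bottle or the offcut.

**What failed or disagreed:**
- My first moves were refused because the rows lacked keys, so nothing moved then.
- The networks' first triangulated height for the stirrer head was about 20 mm low. I checked it against the head's outline in the scene picture, which agreed with the given height to within a few millimetres.
- The top and scene cameras missed a few beads and put others 5–20 mm off, so I relied on the wrist camera.
- I viewed 12 pictures against the budget of 10, one of them spent on the refused start pose.

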